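Find and mark the balance point of a shop hanging bar

ROBOT

A 6-joint arm with a two-finger parallel gripper is mounted at the origin on the work surface. World frame = base frame: x ahead of the robot, y to its left, z up, the work surface at z = 0. Lengths are in m, angles in degrees, forces in N, time in s.
With the tool pointing down it reaches from about 0.25 to 0.8 m from the base axis. Payload 3.9 kg.
Tool frame: the origin (TCP) lies at the very end of the fingers, on their centre line; the grasp point (between the pads) lies 19 mm behind it (tcp_to_grasp is the y of the grasp point in the tool frame, in m); y points along the fingers, x is the direction in which the jaws open and shut, and the axes are right-handed (so a half turn about y gives the same grasp; the last joint's range is limited). The gripper opens to 85 mm and grips with 20 to 120 N. Pads are 22 mm wide; open, the fingers measure 114 mm over their backs; the gripper's body (76 mm by 85 mm) begins 54 mm behind the grasp point. The pads swing forward as they close: fully open they stand 13 mm farther back than shut.
Start: joints at [74.255, 14.897, -7.913, 67.191, 0, 90], TCP at [0.142, 0.505, 0.231] pointing down, gripper open.
Joint ranges: [-159.42, 159.42], [-47.68, 98.78], [-73.54, 78.23], [-108.79, 121.32], [-90, 84.71], [-180, 180]. Speed limits (degrees/s): [147.25, 147.25, 180, 180, 180, 180].

INTERFACE

Orientations are given as a 3x3 rotation matrix whose columns are the frame's x, y, z axes.
In Python, from plant import move_pose, servo_line, set_joints, ungrasp, clamp, dwell, inverse_kinematics, get_obs, camera, Unreachable, job_done, tcp_to_grasp gives the robot as it stands. Calls block until the motion is done:
- move_pose(position, orientation): joint-space move of the TCP to a pose.
- servo_line(position, rotation=None, vel=0.15, guard=None): straight line of the TCP; rotation=None keeps the orientation; vel is the mean speed in m/s. With guard (N) it stops when the force on the tool has changed by that much, and returns True; else False.
- set_joints(angles): joint-space move.
- ungrasp() and clamp(force=None): open the fingers fully, or close them until they stop; force is the grip in N (None keeps the last).
- dwell(seconds).
- inverse_kinematics(position, orientation): joint angles nearest the present ones, or None.
- get_obs(): the state.
- camera(name): name is "scene" or "top" or "wrist"; returns a dict with "frame" (384x512x3 uint8, red, green, blue), "camera_matrix" (3x3 intrinsics, pixels), "extrinsics" (4x4, takes a point from world to camera coordinates). Camera axes: x right, y up, looking along -z (the intrinsics and any distortion apply to the point x, -y, -z); pixel columns grow to the right and rows downward; lengths in m; the calibration is good to about 2 mm. A picture is of the moment at which its call begins. There is no depth.
A pose or a line that the arm cannot do raises Unreachable and nothing moves.
- job_done(): hands the job in, once; it reports no verdict.
The state is a dict: "clock": time; "joint_positions": joint angles; "qd": joint speeds; "joint_efforts": joint torques, N m; "eef_pos": TCP position; "orientation": TCP orientation; "force": force on the tool from outside, world axes, zero at the start; "ft_torque": the same for the moment, N m; "opening": finger opening in m.
Only numpy, scipy, OpenCV 4.12 (cv2) and the standard library are available. Lean on these libraries where they do the work, as an engineer would, in place of code of your own. Each camera call takes 0.05 s, during which the arm holds its last target. There are 200 camera calls.

TASK

The brass-capped display bar must hang from a single hook, so find its balance point: slide it lengthwise along the guide board, brass end first, only until it just tips over the end of the board under its own weight. Leave it lying tipped there and mark its balance point by setting the orange saddle clip astride it, slot down and seated on the bar's top face. Leave the white clip where it is.

Things in the scene. Friction and masses are not known exactly. Their poses are not given: they have to be found in the camera images.
- bar: Loose pale wooden bar, 360 mm (x), section 24 x 24, 0.3 kg; brass cap on the last 30 mm at +x, so it balances off its middle, towards the brass. Origin: mid-length, underside; z up. Starts level on the board, 40 to 100 mm short of tipping; stays where left. A finger on its plain end can hold that end down and delay tipping: push, back off, look. Tipped, it slopes 8 degrees, brass on the counter.
- board_edge (a point): Middle of the square top edge at the end of the fixed guide board, the fulcrum; 16 mm above the counter. x points along the board, out over the edge (the way the bar slides), z up. The blue-painted board reaches 360 mm back from here, 80 mm wide, 16 thick; two white guide strips on it, 10 mm wide, 8 high, 30 apart, keep the bar straight.
- clip_orange: Orange saddle clip, 25 g, stands on two legs: 24 mm long (x), 42 wide (y), 50 high. Slot along x between the legs, 34 mm wide, 12 high, drops over the bar. Above it a 4 mm plate, then an upright tab to grip: 12 mm thick (y), 24 long (x), from 16 to 50 mm above the origin. Origin: centre, at the feet; the face that sits on the bar is 12 mm above it. z up.
- clip_white: Bystander, same shape as the orange clip but white; not to be moved. Either clip may stand on either side.
Not all that is in view belongs to the job. Several things look just like the clip_orange: the one meant starts farthest to the robot's right.

How it is judged (in metres and radians):
On the way:
1. the bar has tipped over the end of the board, brass end down (angle between bar's own x axis and vertical between 1.63 and 1.82 rad and angle between bar's own z axis and vertical below 0.25 rad), for 0.2 s.
At the end, for the whole second after the job is handed in: The bar rests tipped over the board edge, sloping 3 to 14 degrees, brass end down, at most 35 mm past balance; the orange clip sits astride it, seated within 5 mm and 10 degrees on its top face, its centre within 20 mm of the balance point along the bar; both at rest (all of step 1 and x of board_edge in the frame of bar between 0.031 and 0.071 m and x of clip_orange in the frame of bar between 0.046 and 0.086 m and y of clip_orange in the frame of bar between -0.012 and 0.012 m and z of clip_orange in the frame of bar between 0.006 and 0.017 m and angle between the z axis of clip_orange and the z axis of bar, either way round below 0.17 rad and linear speed of each of bar, clip_orange below 0.02 m/s); the robot touches nothing.
It fails at once if the white clip is moved more than 30 mm (distance of clip_white from where it was at the start of the episode above 0.03 m).
It also fails if it takes over 67 s, if anything falls off the work surface, if the arm or the gripper's body presses on something with over 40 N, if the wrist force passes 120 N, or if a joint passes its speed limit or range.

## Working session

There is one attempt and no reset: what is moved stays moved. The work goes in short steps, each a Python script; the robot and the scene stay as the last script left them, time stands still between calls to the robot, and variables do not carry over. Pictures are saved under pics/ and viewed, about 8 in all and at most 12, crops included, and the job is handed in when it is done.

```bash
ls; mkdir -p pics
cat > h.py <<'E'
import numpy as np, cv2
from plant import *
def snap(cam,name,crop=None,scale=1):
    c=camera(cam); im=c["frame"][:,:,::-1].copy()
    np.savez(f"pics/{name}.npz",K=c["camera_matrix"],E=c["extrinsics"],im=im)
    if crop: x0,y0,x1,y1=crop; im=im[y0:y1,x0:x1]
    if scale!=1: im=cv2.resize(im,None,fx=scale,fy=scale,interpolation=cv2.INTER_CUBIC)
    cv2.imwrite(f"pics/{name}.png",im); return c
def ray(name,uv,z):
    d=np.load(f"pics/{name}.npz"); K,E=d["K"],d["E"]
    p=np.linalg.inv(K)@np.array([uv[0],uv[1],1.]); v=np.array([p[0],-p[1],-1.])
    R,t=E[:3,:3],E[:3,3]; o=-R.T@t; w=R.T@v
    return o+w*(z-o[2])/w[2]
def proj(name,P):
    d=np.load(f"pics/{name}.npz"); q=d["E"][:3,:3]@np.array(P)+d["E"][:3,3]
    u=d["K"]@np.array([q[0],-q[1],-q[2]]); return u[:2]/u[2]
def down(jaw):  # jaw dir angle (deg): tool x axis in world xy ; tool y down
    a=np.radians(jaw); x=np.array([np.cos(a),np.sin(a),0]); y=np.array([0,0,-1.]); return np.column_stack([x,y,np.cross(x,y)])
E
python3 - <<'E'
from h import *
for n in("top","scene"): c=snap(n,n+"0",scale=1.5); print(n,c["camera_matrix"].round(1).tolist(),c["extrinsics"].round(3).tolist())
o=get_obs(); print(o["clock"],o["orientation"],tcp_to_grasp)
E
```

```text
pics
top [[365.7, 0.0, 255.7], [0.0, 365.7, 192.2], [0.0, 0.0, 1.0]] [[-0.029, -0.999, -0.017, -0.109], [0.995, -0.031, 0.1, -0.52], [-0.101, -0.014, 0.995, -0.653], [0.0, 0.0, 0.0, 1.0]]
scene [[495.7, 0.0, 248.2], [0.0, 495.7, 188.2], [0.0, 0.0, 1.0]] [[-0.825, 0.565, -0.003, 0.484], [-0.373, -0.54, 0.754, 0.075], [0.424, 0.624, 0.657, -1.094], [0.0, 0.0, 0.0, 1.0]]
0.1 [[ 2.71359326e-01 -4.92791427e-04 -9.62477986e-01]
 [ 9.62476430e-01 -1.73073074e-03  2.71359773e-01]
 [-1.79951401e-03 -9.99998381e-01  4.65020678e-06]] -0.0187
```

View pics/top0.png

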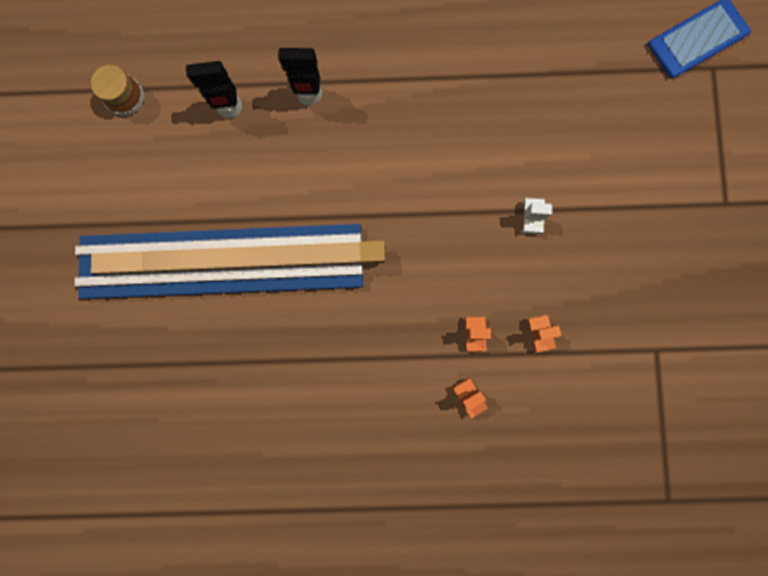

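View pics/scene0.png

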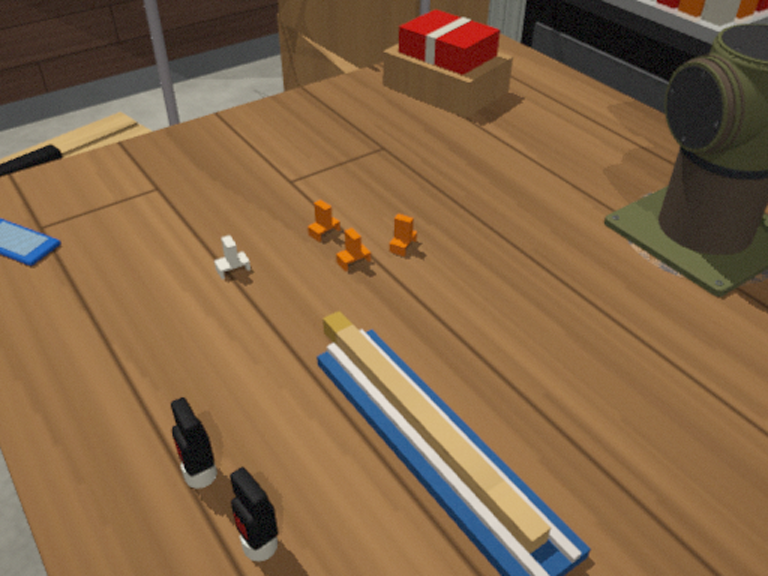

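The top view shows the bar in the guides with its brass end at (385,251), pointing right (−y). The orange clips are at A (478,333), B (543,334) and C (470,398), and the white clip is at (537,215). B has the largest column, so it is farthest to the robot's right. I'll confirm that in an enlarged crop.

Run:
```python
from h import *
d=np.load("pics/top0.npz")["im"]
cv2.imwrite("pics/crop1.png",cv2.resize(d[125:295,220:390],None,fx=3.5,fy=3.5,interpolation=cv2.INTER_CUBIC))
s=1/1.5
for n,uv,z in [("A",(478,333),.03),("B",(543,334),.03),("C",(470,398),.03),("W",(537,215),.03),("edgeR_top",(361,225),.016),("edgeR_bot",(362,288),.016),("edgeL_top",(80,237),.016),("edgeL_b",(79,299),.016),
 ("barL_t",(92,253),.04),("barL_b",(92,272),.04),("barR_t",(384,241),.04),("barR_b",(384,262),.04)]:
    print(n,ray("top0",np.array(uv)*s,z).round(4))
```

```text
A [ 0.4585 -0.2376  0.03  ]
B [ 0.455 -0.316  0.03 ]
C [ 0.3811 -0.2244  0.03  ]
W [ 0.6018 -0.3171  0.03  ]
edgeR_top [ 0.5995 -0.0981  0.016 ]
edgeR_bot [ 0.5191 -0.0974  0.016 ]
edgeL_top [0.5956 0.2613 0.016 ]
edgeL_b [0.5161 0.2604 0.016 ]
barL_t [0.57  0.232 0.04 ]
barL_b [0.5465 0.2314 0.04  ]
barR_t [ 0.5734 -0.1269  0.04  ]
barR_b [ 0.5476 -0.1262  0.04  ]
```

View pics/crop1.png

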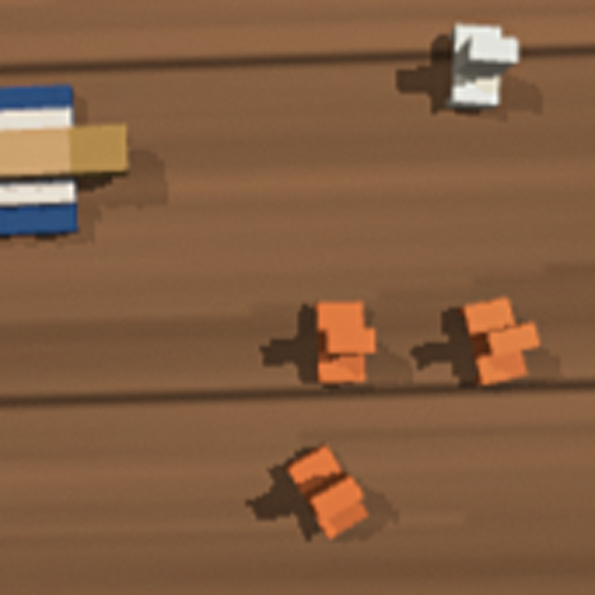

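B, at crop (503,340), is the rightmost and is the clip meant. The board measures 359 x 80 mm and the bar 359 x 24 mm, matching the given sizes. The edge is at bar x≈0.150, so about 84 mm to go. First push is 75 mm, then small steps, backing off and comparing scene frames each time.

```bash
cat >> h.py <<'E'
def best(p,j):
    q0=np.array(get_obs()["joint_positions"]); c=[]
    for a in (j,j+180):
        q=inverse_kinematics(p,down(a))
        if q is not None: c.append((np.abs(np.array(q)-q0).max(),a))
    return down(min(c)[1])
E
python3 - <<'E'
from h import *
clamp(20)
R=best([.558,.29,.12],0); move_pose([.558,.29,.12],R)
servo_line([.558,.275,.030]); 
def push(y):
    servo_line([.558,y+.02,.030],vel=.15); f=servo_line([.558,y,.030],vel=.04,guard=15)
    o=get_obs(); print("y",y,f,o["force"].round(1)); servo_line([.558,.21,.030],vel=.12); dwell(.2)
    return camera("scene")["frame"].astype(int)
servo_line([.558,.245,.030],vel=.06)
servo_line([.558,.19,.030],vel=.05,guard=15)
prev=push(.167)
for k in range(1,7):
    im=push(.167-.004*k); n=(np.abs(im-prev).max(2)>40).sum(); print(k,n,get_obs()["clock"])
    prev=im
    if n>700: break
snap("scene","s1",scale=1.5); snap("top","t1",crop=(40,110,300,230),scale=3)
print(get_obs()["eef_pos"])
E
```

```text
y 0.167 False [ 0.  -0.2 -0.7]
y 0.163 False [-0.6  0.6  0.4]
1 42 8.7083
y 0.159 False [-0.6 -0.1  0.4]
2 2451 10.5417
[0.55799131 0.2094431  0.03002527]
```

View pics/s1.png

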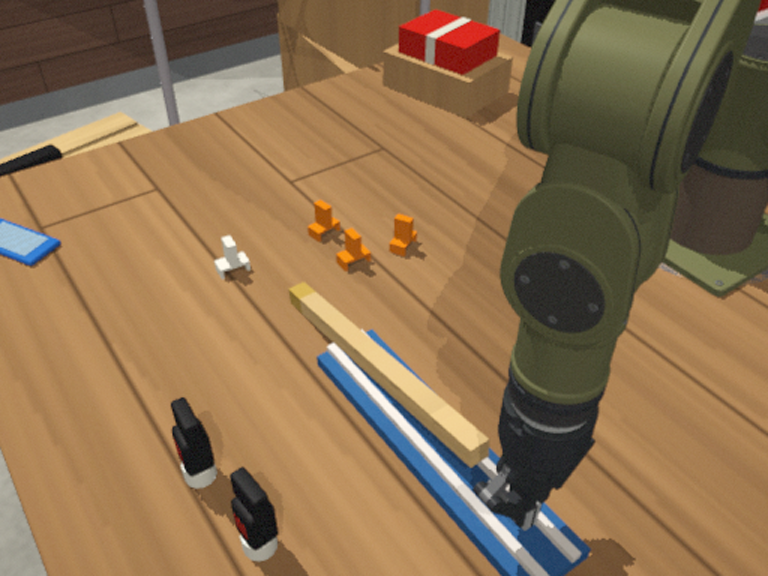

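View pics/t1.png

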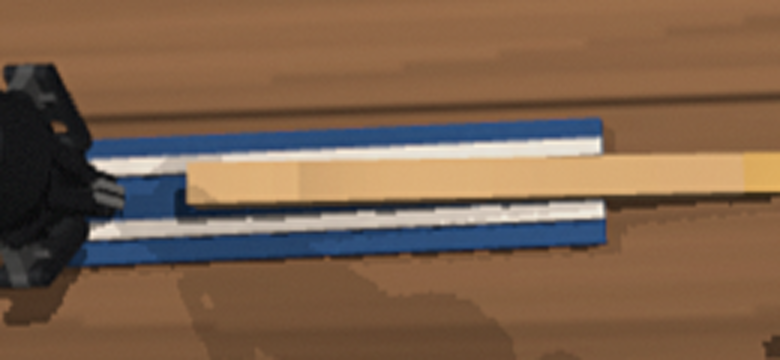

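The scene view shows the bar tipped with its brass end down at (300,293) and the clips undisturbed. It tipped when the plain end was at y≈0.148, so the edge is at bar x≈0.066. Next I'll go above clip B and look from close by.

Run:
```python
from h import *
uv=(220+514/3.5,125+340/3.5); p=ray("top0",uv,.05); print(p)
servo_line([.54,.22,.25],vel=.3)
ungrasp()
P=[p[0],p[1],.15]; R=best(P,13); move_pose(P,R); dwell(.2)
snap("wrist","w1",scale=1.5); snap("top","t2",crop=(240,110,400,260),scale=4)
o=get_obs(); print(o["clock"],o["eef_pos"],o["orientation"].round(3),proj("w1",[p[0],p[1],.05])*1.5)
```

```text
[ 0.45545173 -0.31910912  0.05      ]
14.6083 [ 0.45583381 -0.31870182  0.15009405] [[ 0.974  0.    -0.226]
 [ 0.226 -0.     0.974]
 [ 0.    -1.    -0.   ]] [379.51307839 284.2244208 ]
```

View pics/w1.png

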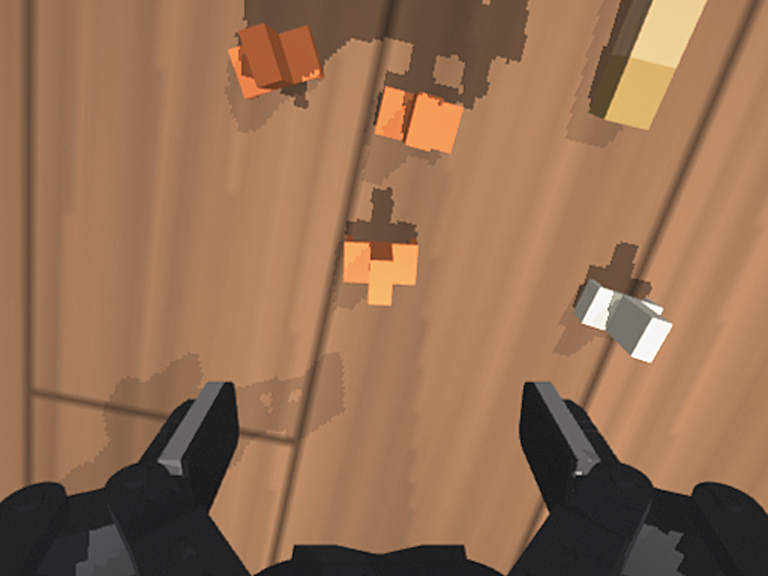

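Run:
```python
import cv2,numpy as np
d=np.load("pics/t1.npz")["im"]; print(1)
cv2.imwrite("pics/t1b.png",cv2.resize(d[140:200,200:320],None,fx=6,fy=6,interpolation=cv2.INTER_CUBIC))
```

```text
1
```

View pics/t1b.png

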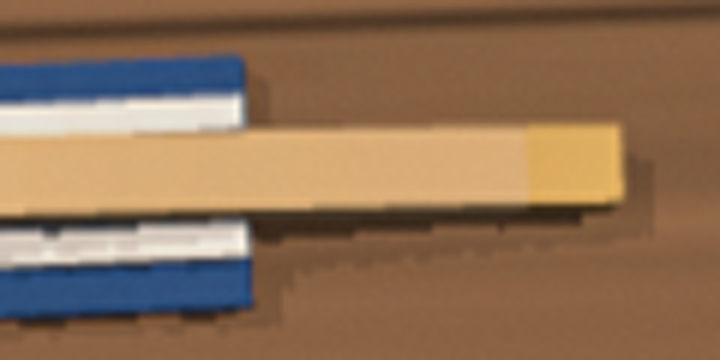

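The wrist view shows the tab centred at (380,283), against a predicted (379.5,284), with the yaw aligned. The close top view shows the brass end's top corners at (622,124) and (622,207), about 24 mm above the counter. Next: grasp the clip, compute the bar pose, and move above the balance point.

```bash
cat > pose.py <<'E'
from h import *
f=lambda u,v:(200+u/6,140+v/6)
B=ray("t1",f(622,165.5),.0238); e1=ray("t1",f(245,57),.016); e2=ray("t1",f(253,307),.016); edge=(e1+e2)/2
th=np.radians(7.9); M=ray("t1",f(245,170),.0238+.063*2.2*.139)  # bar top centre near edge
az=(M-B)[:2]; az=-az/np.linalg.norm(az)
# underside end = B + 24mm*sin along -n ; n leans toward brass
bx=np.array([az[0]*np.cos(th),az[1]*np.cos(th),-np.sin(th)]); by=np.cross([0,0,1.],bx); by/=np.linalg.norm(by); bz=np.cross(bx,by)
end=B-.024*bz; o=end-.18*bx
xe=(edge-o)@bx
clip=o+.068*bx+.012*bz
G=.023
R=np.column_stack([by,-bz,np.cross(by,-bz)])
if R[0,0]<0: R=np.column_stack([-by,-bz,np.cross(-by,-bz)])
E
python3 - <<'E'
from pose import *
print("B",B,"edge",e1,e2,"end",end,"o",o,"xe",xe,"edge height in bar",(edge-o)@bz,"clip",clip,"by",by)
p=get_obs()["eef_pos"]
servo_line([p[0],p[1],.05],vel=.15); print(servo_line([p[0],p[1],.023],vel=.05,guard=8))
clamp(30); print(get_obs()["opening"])
servo_line([p[0],p[1],.15],vel=.2); print(get_obs()["opening"])
T=clip+(G+.06)*bz
q0=np.array(get_obs()["joint_positions"])
for RR in (R,R@np.diag([-1,1,-1])): print(inverse_kinematics(T,RR))
print(q0)
move_pose(T,R); dwell(.3)
o=get_obs(); print(o["clock"],o["opening"],o["eef_pos"]-T)
snap("wrist","w2",scale=1.5)
snap("scene","s2",crop=(170,130,340,300),scale=3.5)
E
```

```text
B [ 0.56052529 -0.21529967  0.0238    ] edge [ 0.60041189 -0.09844488  0.016     ] [ 0.52064281 -0.09896833  0.016     ] end [ 5.60498945e-01 -2.12001102e-01  2.77728823e-05] o [ 0.55907493 -0.03371509  0.02476779] xe 0.06558923603096163 edge height in bar 0.00024945910301951636 clip [ 0.55962606 -0.10271686  0.02730768] by [ 0.9999681   0.00798701 -0.        ]
False
0.011138331692873165
0.011649970162184576
[-15.76937326  25.24477999 -11.70828115  55.26752774   7.58339075
  73.62581369]
[ -15.76937326   25.24477999  -11.70828115   55.26752774    7.58339075
 -106.37418631]
[-3.49615397e+01  2.05759146e+01 -1.23564347e+01  5.71644987e+01
 -4.44619238e-04  4.20405462e+01]
18.775 0.011496061106192432 [-0.00012884 -0.00102675  0.0003175 ]
```

View pics/s2.png

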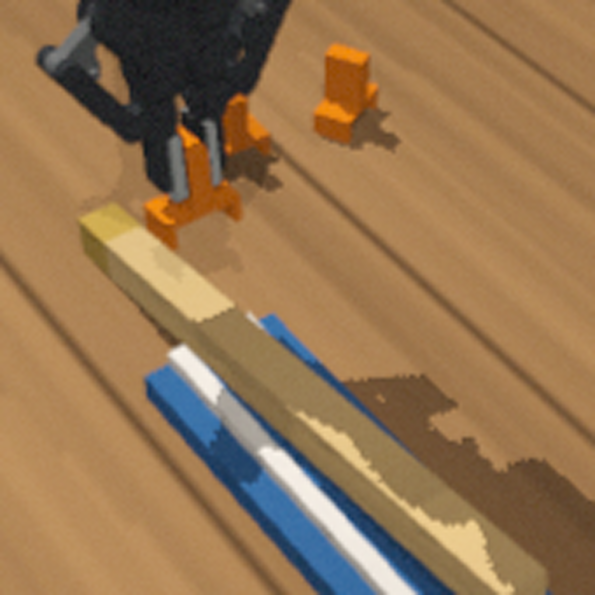

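View pics/w2.png

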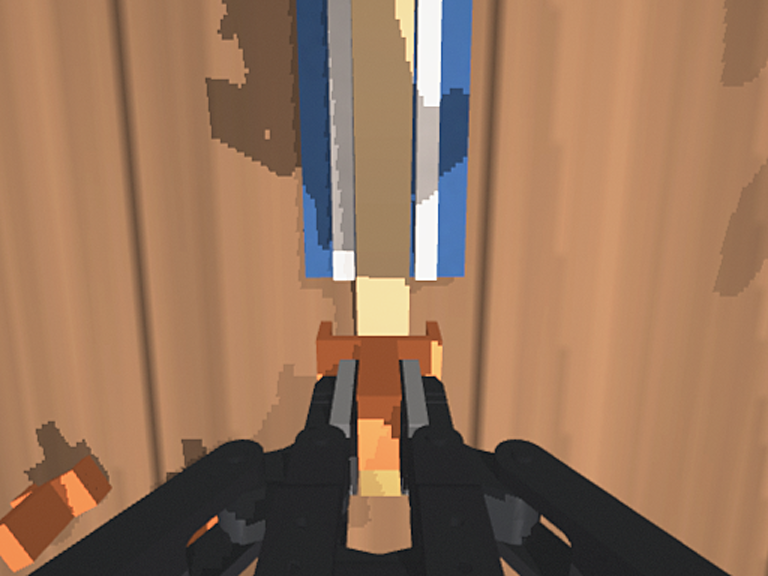

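The clip is gripped upright and centred over the bar: its legs span columns 317–441 and the bar 355–408. Bar geometry is consistent (edge at bar x 0.0656, fulcrum height error 0.2 mm). Lowering now.

Run:
```python
from pose import *
servo_line(clip+(G+.014)*bz,R,vel=.1)
print(servo_line(clip+(G-.003)*bz,R,vel=.02,guard=2.5))
o=get_obs(); print(o["eef_pos"],"height above nominal",(o["eef_pos"]-clip)@bz-G,"x",(o["eef_pos"]-clip)@bx,o["force"].round(1))
ungrasp(); dwell(.2)
servo_line(clip+(G+.12)*bz,R,vel=.15)
servo_line([.42,-.10,.30],vel=.25); dwell(.5)
snap("scene","s3",crop=(170,130,340,300),scale=3.5); snap("top","t3",crop=(190,130,330,210),scale=5.5)
print(get_obs()["clock"])
```

```text
True
[ 0.5595263  -0.10584925  0.0500638 ] height above nominal -2.943795577960151e-05 x -2.5932820154926126e-05 [-0.6 -1.4  2.4]
23.55
```

View pics/s3.png

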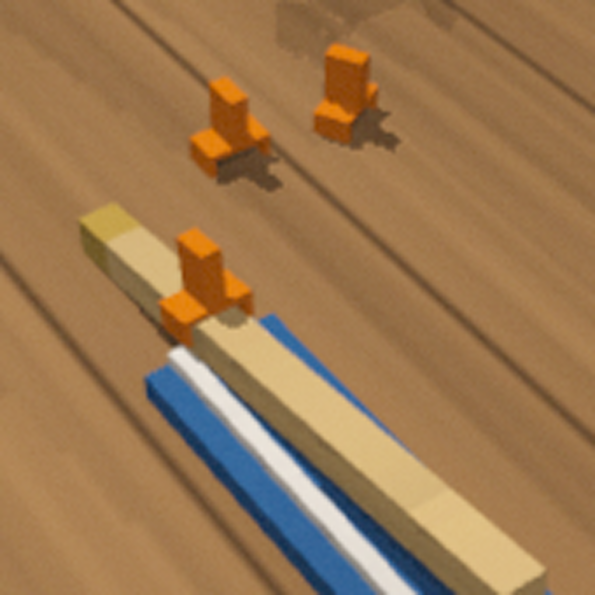

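View pics/t3.png

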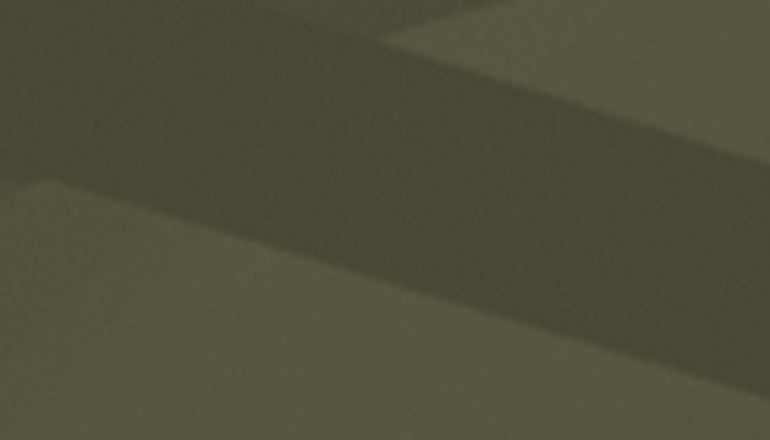

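The scene view shows the clip astride the bar at (205,290). The bar is still tipped, with its brass end at the same (110,220). The top view was blocked by the arm, but contact came within 0.1 mm of the computed seat, so I'm handing in.

```bash
python3 -c "
from plant import *
job_done(); print(get_obs()['clock'])"
```

```text
the job is handed in; nothing more can be done
the job is handed in; nothing more can be done
```

The bar is tipped over the end of the board, and the orange clip is seated astride it at the balance point. I handed the job in at about 24 s of the 67 s; handing in gives no verdict.

- **Tipping:** I pushed the bar brass end first in small steps, backing off to look after each. It tipped by itself with the board edge at about 65.6 mm in the bar's frame (allowed 31 to 71).
- **Clip:** I gripped the orange clip farthest to the robot's right and tilted it about 8° to match the bar. I set it down aiming for 68 mm along the bar (allowed 46 to 86). It made contact within 0.1 mm of the computed seat, at about 2.5 N, before I released it.
- **Last checks:** The final scene picture shows the clip upright astride the bar, the bar still tipped and unmoved, and the arm clear. The last top picture was blocked by the arm, so the final along-bar position was not measured a second time.
- **White clip:** I never went near it, and it was in its place in the scene picture taken after the push. It is outside the final crop, so I did not check it again at the end.

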